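# Bring the card terminal from its rocker dock to the till stand

## Robot

A 7-joint arm with a two-finger parallel gripper is mounted at the origin on the work surface. World frame = base frame: x ahead of the robot, y to its left, z up, the work surface at z = 0. Lengths are in mm, angles in rad, forces in N, time in s.
With the tool pointing down it reaches from about 400 to 875 mm from the base axis. Payload 19.3 kg.
Tool frame: the origin (TCP) lies on the centre line of the jaws, within the pads' length; the fingertips stand finger_overhang ahead of it and the grasp point (between the pads) lies 3 mm ahead of it (finger_overhang is the distance from the TCP to the fingertips, in mm); z points along the fingers, y is the line along which they close (so a half turn about z gives the same grasp; the last joint's range is limited). The gripper opens to 85 mm and grips with 20 to 120 N. Pads are 22 mm wide; open, the fingers measure 114 mm over their backs; the gripper's body (76 mm by 85 mm) begins 54 mm behind the grasp point. The pads swing forward as they close: fully open they stand 13 mm farther back than shut.
Start: joints at [1.191, 0.521, -0.036, 1.599, 0.021, 1.021, -0.113], TCP at [190.515, -595.247, 253.291] pointing down, gripper open.
Joint ranges: [-2.91, 2.91], [-0.3, 2.13], [-1.5, 1.42], [0.17, 2.43], [-1.26, 4.41], [0.16, 1.93], [-2.52, 2.52]. Speed limits (rad/s): [1.89, 1.89, 2.39, 2.39, 3.01, 3.01, 3.01].

## Interface

Orientations are given as a unit quaternion [x, y, z, w].
In Python, from cell import * gives the robot as it stands. The module is installed in compiled form; this text tells all that it offers. Calls block until the motion is done:
- reach(position, orientation): joint-space move of the TCP to a pose.
- line_to(position, ori=None, v=150, threshold=None): straight line of the TCP; ori=None keeps the orientation; v is the mean speed in mm/s. With threshold (N) it stops when the force on the tool has changed by that much, and returns True; else False.
- set_joints(angles): joint-space move.
- command_gripper(opening, f_grip=None): opening from 0.0 (shut) to 1.0 (fully open); f_grip is the grip in N (None keeps the last); returns when the fingers have stopped.
- dwell(seconds).
- ik(position, orientation): joint angles nearest the present ones, or None.
- capture(name): name is "scene" or "top" or "wrist"; returns the picture (420x560x3 uint8, blue, green, red); there is no depth.
- camera_info(name): a dict with "fx", "fy", "cx", "cy" (pixels), "D" ([k1, k2, p1, p2, k3] as OpenCV has them; the pictures are not rectified), "extrinsics" (4x4, takes a point from camera to world coordinates). Camera axes: x right, y down, z forward; pixel columns grow to the right and rows downward; lengths in mm; the calibration is good to about 2 mm. A picture is of the moment at which its call begins: read the wrist's pose just before it. camera_info takes no time and is no camera call; for the wrist camera it gives the pose at the moment of the call.
A pose or a line that the arm cannot do raises Unreachable and nothing moves.
- sign_off(): hands the job in; it is judged then, once.
Readings, each from a call of its own:
- current_clock(): time.
- current_joints(): joint angles.
- current_joint_vel(): joint speeds.
- current_tau(): joint torques, N m.
- current_position(): TCP position.
- current_eef_rot(): TCP orientation.
- current_ft_force(): force on the tool from outside, world axes, zero at the start.
- current_wrist_torque(): the same for the moment, N m.
- current_width(): opening from 0.0 (shut) to 1.0 (fully open).
- current_finger_force(): force on a finger pad.
Only numpy, scipy, OpenCV 4.12 (cv2) and the standard library are available. Lean on these libraries where they do the work, as an engineer would, in place of code of your own. Each camera call takes 0.05 s, during which the arm holds its last target. There are 200 camera calls.

## Task

Press down the orange tab of the black charging dock so that the card terminal's screen end tips up out of its well and stays up, still lying in the cradle. Then take the terminal and lay it on the green sloped stand, screen upwards and screen end uppermost, straight between the side cheeks with its bottom end against the lip, and let go. Last, push the dock's empty cradle back down fully flat; do not drop the terminal on the counter, and leave the other goods where they are.

Things in the scene. Friction and masses are not known exactly. Their poses are not given: they have to be found in the camera images.
- dock: Black charging dock, fixed. Origin on the counter under the rocker's pivot (58 mm up); x runs level from the pivot along the well, away from the tab. Well: x 8 to 150 mm, side walls 60 mm apart inside, 76 outside, tops 76 mm above the counter, flush with the sunk terminal within 2 mm, so it cannot be gripped until tipped.
- rocker (a joint): Angle of the dock's rocker (rad): 0 = level, terminal sunk in the well; grows to its stop at 0.5 as the tab is pressed down and the cradle rises. Stiff friction hinge, no spring: stays where it is left, terminal in it or not. Needs about 8 N on the tab; about 4 N to push the empty cradle back at its raised end. Tipped up: above 0.42; flat: below 0.06.
- tab (a point): Centre of the top face of the orange press tab (46 x 46 x 6 mm), 70 mm from the pivot on the side away from the well; moves with the rocker (58 mm above the counter at 0, about 24 at 0.5). Axes are the rocker's: x along it towards the cradle's far end, z out of its top.
- cradle (a point): Centre of the grey cradle plate's top face, 75 mm from the pivot, where the terminal's underside centre lies; axes as tab. Plate 44 mm wide, 5 thick, reaching 141 mm from the pivot (that end is 125 mm up when tipped, 58 when flat); a 12 mm high lip, 5 mm from the pivot, holds the terminal's bottom end.
- terminal: Loose white card terminal, 136 x 56 x 20 mm, about 0.18 kg; dark screen and blue stripe at its head end, keys at its bottom end. Origin at the centre of its underside; x to the head end, y across the width, z out of the screen. Starts in the dock, x along the dock's x. Once tipped, grip it across its width 10 to 20 mm from the centre towards the head: farther off it swings down in the grip.
- head (a point): Middle of the terminal's head end, on its underside, 68 mm from the terminal's origin along its x.
- rest: Green sloped rest, fixed on an aluminium foot. Origin on its face at the middle of the lip's inner face, 35 mm up; x runs up the slope (0.5 rad above level), y across, z out of the face. Plate 130 x 44 mm, lowest 40 mm 74 wide; lip 12 mm high; side cheeks 10 mm high, 64 mm apart inside, x 0 to 36 mm. Seated, the terminal's origin is at x = 68 mm, y = z = 0 here.
- pills: Bystander: white pill jar, blue cap, 52 dia x 95 mm, origin at the centre of its underside; leave it.
- tincture: Bystander: small amber bottle, 42 dia x 100 mm, origin at the centre of its underside; leave it.
- honey: Bystander: amber honey jar, 64 dia x 100 mm, origin at the centre of its underside; leave it.
- tea: Bystander: green tea carton, 75 x 120 x 65 mm, origin at the centre of its underside; leave it.
- choc: Bystander: red flat chocolate carton, 160 x 75 x 12 mm, origin at the centre of its underside; leave it.
- dish: Bystander: white bowl, 110 dia x 35 mm, origin at the centre of its underside; leave it.
Things that resemble listed ones, but are neither listed nor needed, are in the scene too. What is meant by the terminal is not purple, and is the smaller of those in its own colour.

How it is judged (in metres and radians):
On the way, in this order (a step that is already met when the one before it is completed fails the run):
1. rocker tipped up by its tab with the terminal still lying in the cradle, untouched (value of joint rocker above 0.42 rad and contact force between the fingers and terminal below 0.1 N and distance between terminal and cradle below 0.015 m), for 0.2 s.
2. terminal lying on the sloped rest against the lip, let go (x of terminal in the frame of rest between 0.062 and 0.078 m and y of terminal in the frame of rest between -0.007 and 0.007 m and z of terminal in the frame of rest between -0.004 and 0.005 m and angle between the x axis of terminal and the x axis of rest, either way round below 0.12 rad and x of head in the frame of rest above 0.1 m and angle between terminal's own z axis and vertical below 0.65 rad and contact force between the fingers and terminal below 0.1 N and linear speed of terminal below 0.02 m/s), for 0.2 s.
3. empty cradle pushed back flat (value of joint rocker below 0.06 rad), for 0.2 s.
At the end, for the whole second after the job is handed in: The terminal lies at rest on the green sloped rest, screen up and head end uppermost: bottom end within 10 mm of the lip, within 7 mm of the middle, within 5 mm of the face and 0.12 rad of the slope, let go and still; the dock's rocker is flat (below 0.06 rad) (all of step 2 and value of joint rocker below 0.06 rad); the robot touches nothing.
It fails at once if the terminal is dropped to the counter (height (world z) of terminal below 0.04 m).
It fails at once if any of the other goods is moved by over 30 mm (distance of any of pills, tincture, honey, tea, choc, dish from where it was at the start of the episode above 0.03 m).
It fails at once if any of the other goods is tipped over (angle between any of pills, tincture, honey, tea, choc, dish's own z axis and vertical above 0.4 rad).
It also fails if it takes over 70 s, if anything falls off the work surface, if the arm or the gripper's body presses on something with over 40 N, if the wrist force passes 120 N, or if a joint passes its speed limit or range.

## Working session

There is one attempt and no reset: what is moved stays moved. The work goes in short steps, each a Python script; the robot and the scene stay as the last script left them, time stands still between calls to the robot, and variables do not carry over. Pictures are saved under pics/ and viewed, at most 11 in all, crops included, and the job is handed in when it is done.

```bash
mkdir -p pics; python3 - <<'E'
from cell import *
import cv2
for n in("scene","top"):
    cv2.imwrite(f"pics/{n}0.png",capture(n)); c=camera_info(n); print(n,c["fx"],c["fy"],c["cx"],c["cy"],c["D"]); print(c["extrinsics"])
print(current_position(),current_eef_rot(),current_clock())
try: print(finger_overhang)
except Exception as e: print(e)
E
```

```text
scene 448.06251291032487 448.06251291032487 279.5673669973267 212.96627632802674 [-0.07118267  0.          0.          0.          0.        ]
[[ 3.34662121e-01  7.80304791e-01 -5.28323479e-01  1.08622080e+03]
 [ 9.42196123e-01 -2.67340783e-01  2.01978642e-01 -2.04020767e+02]
 [ 1.63624894e-02 -5.65378934e-01 -8.24668982e-01  1.01013124e+03]
 [ 0.00000000e+00  0.00000000e+00  0.00000000e+00  1.00000000e+00]]
top 513.0034491381298 513.0034491381298 276.8227857781374 211.16950864538123 [-0.13303456  0.          0.          0.          0.        ]
[[ 1.96237132e-02 -9.85466959e-01  1.68729911e-01  2.10360115e+02]
 [-9.99807397e-01 -1.92951572e-02  3.58676021e-03 -7.01579345e+00]
 [-2.78963510e-04 -1.68767799e-01 -9.85655798e-01  1.62395934e+03]
 [ 0.00000000e+00  0.00000000e+00  0.00000000e+00  1.00000000e+00]]
[ 190.43871377 -595.00070809  252.80282134] [ 9.88025094e-01  1.54292517e-01 -1.07723314e-04 -4.70632219e-04] 0.1
22.0
```

View pics/scene0.png

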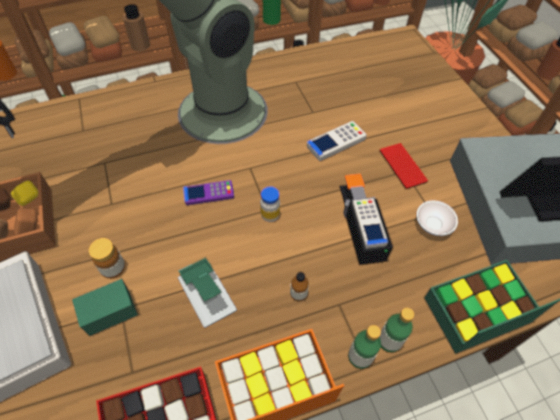

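View pics/top0.png

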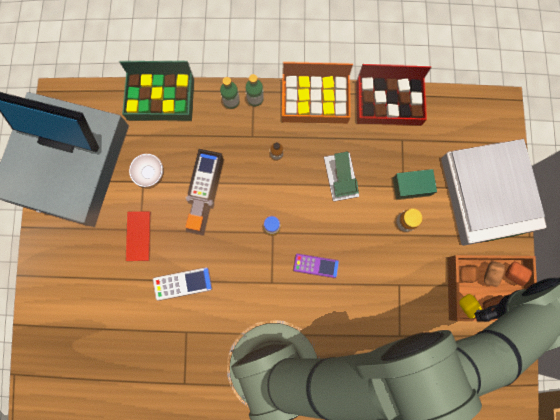

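The top view shows the dock near (203,185), the orange tab at (194,223) and the green rest at (342,176). The purple and large white terminals are decoys. Next I need zoomed crops and estimates from rays.

```bash
cat > h.py <<'E'
from cell import *
import cv2, numpy as np
from scipy.spatial.transform import Rotation as R
def ray(c,p):
    K=np.array([[c["fx"],0,c["cx"]],[0,c["fy"],c["cy"]],[0,0,1]])
    q=cv2.undistortPoints(np.array([[p]],float),K,np.array(c["D"]))[0,0]
    E=np.array(c["extrinsics"]); return E[:3,3],E[:3,:3]@np.array([q[0],q[1],1])
def onz(c,p,z):
    o,d=ray(c,p); return o+d*(z-o[2])/d[2]
def tri(c1,p1,c2,p2):
    o1,d1=ray(c1,p1);o2,d2=ray(c2,p2)
    s,*_=np.linalg.lstsq(np.c_[d1,-d2],o2-o1,rcond=None)
    a,b=o1+s[0]*d1,o2+s[1]*d2
    return (a+b)/2,np.linalg.norm(a-b)
def down(yaw,tilt=0):
    "tool down, TCP y axis along world yaw+90: x axis at yaw"
    return (R.from_euler('z',yaw)*R.from_euler('x',np.pi))
E
python3 - <<'E'
from h import *
t=cv2.imread("pics/top0.png"); s=cv2.imread("pics/scene0.png")
z=lambda im,x,y,w,h:cv2.resize(im[y:y+h,x:x+w],(400,400*h//w),interpolation=cv2.INTER_CUBIC)
a=np.hstack([z(t,160,140,100,100),z(t,300,130,100,100)]);cv2.imwrite("pics/c1.png",a)
b=np.hstack([z(s,310,160,110,110),z(s,160,240,110,110)]);cv2.imwrite("pics/c2.png",b)
c=camera_info("top")
for n,p,h in[("tab",(194,223),58),("dockend",(207,153),76),("rest",(342,176),60),("pills",(272,225),95),("tinct",(277,150),100),("honey",(411,218),100),("tea",(414,184),65),("choc",(138,236),12),("dish",(146,170),35)]: print(n,onz(c,p,h).round())
E
```

```text
tab [436. 254.  58.]
dockend [656. 221.  76.]
rest [ 594. -204.   60.]
pills [430.  12.  95.]
tinct [663.   2. 100.]
honey [ 458. -409.  100.]
tea [ 572. -431.   65.]
choc [397. 441.  12.]
dish [609. 422.  35.]
```

View pics/c1.png

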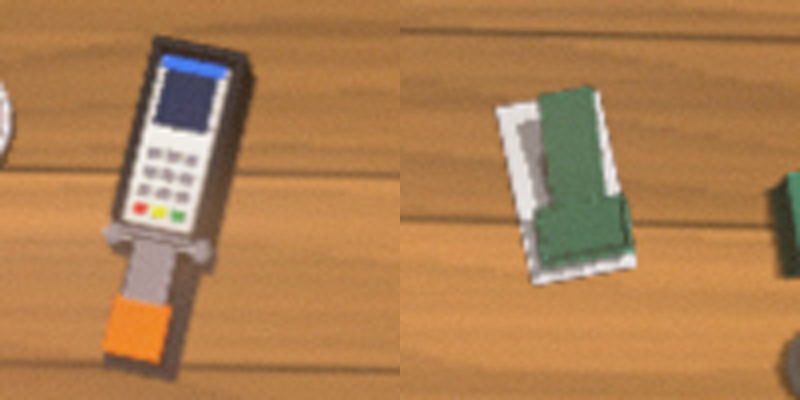

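View pics/c2.png

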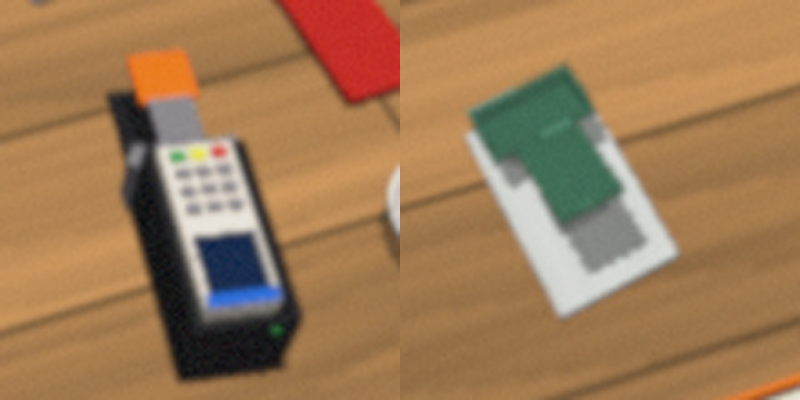

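Crops: the terminal has its blue stripe and screen at the far end, about (195,67) in the left crop of c1, with the tab at (137,328). The rest's wide lip end is near the robot at (585,230), and its slope rises away from it. Next come wrist close-ups of both.

```bash
python3 - <<'E'
from h import *
import json
p=current_position(); line_to([p[0]+60,p[1]+40,420],v=300)
def shot(pos,yaw,n):
    reach(pos,down(yaw).as_quat()); dwell(0.3)
    c=camera_info("wrist"); im=capture("wrist"); cv2.imwrite(f"pics/{n}.png",im)
    json.dump({k:np.array(v).tolist() for k,v in c.items()},open(f"pics/{n}.json","w"))
    print(n,c["fx"],c["D"],"\n",np.array(c["extrinsics"]).round(2).tolist(),current_position().round(1))
    return im
a=shot([560,-200,380],0.17,"w_rest")
b=shot([500,240,380],-0.2,"w_dock")
cv2.imwrite("pics/w1.png",np.hstack([cv2.resize(x,(400,300),interpolation=cv2.INTER_AREA) for x in(a,b)]))
print(current_clock())
E
```

```text
w_rest 372.05275707967417 [-0.0251246  0.         0.         0.         0.       ] 
 [[0.17, -0.95, -0.25, 623.96], [-0.99, -0.16, -0.04, -188.46], [0.0, 0.26, -0.97, 500.04], [0.0, 0.0, 0.0, 1.0]] [ 559.9 -200.3  380. ]
w_dock 372.05275707967417 [-0.0251246  0.         0.         0.         0.       ] 
 [[-0.2, -0.95, -0.25, 563.93], [-0.98, 0.19, 0.05, 227.64], [0.0, 0.26, -0.97, 499.99], [0.0, 0.0, 0.0, 1.0]] [500.1 239.7 380. ]
4.9167
```

View pics/w1.png

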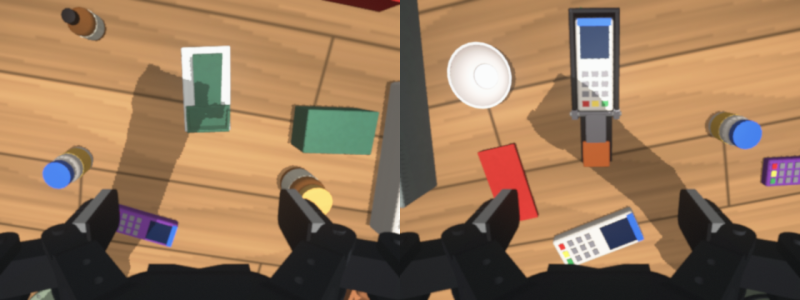

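Both are well in view: in the right picture the tab is at (595,152) and the stripe at (594,20); in the left one the green plate runs from (207,55) to (208,130). Now masks at full resolution.

```bash
cat > m.py <<'E'
from h import *
import json
L=lambda n:(cv2.imread(f"pics/{n}.png"),json.load(open(f"pics/{n}.json")))
def blob(im,lo,hi,box):
    x0,y0,x1,y1=box; m=cv2.inRange(cv2.cvtColor(im,cv2.COLOR_BGR2HSV),lo,hi); k=np.zeros_like(m); k[y0:y1,x0:x1]=m[y0:y1,x0:x1]
    return max(cv2.findContours(k,cv2.RETR_EXTERNAL,cv2.CHAIN_APPROX_NONE)[0],key=cv2.contourArea)
def cen(c): return cv2.minAreaRect(c)[0]
E
python3 - <<'E'
from m import *
im,c=L("w_dock")
tab=blob(im,(3,150,80),(16,255,255),(240,180,310,250)); st=blob(im,(100,150,100),(125,255,255),(235,5,310,45)); wh=blob(im,(0,0,140),(180,60,255),(230,5,310,165))
print("tabrect",cv2.minAreaRect(tab),"wh",cv2.minAreaRect(wh),cv2.boundingRect(st))
T=onz(c,cen(tab),58); S=onz(c,cen(st),78); print("tab",T,"stripe",S, "yaw",np.arctan2(*(S-T)[1::-1]))
bx=cv2.boxPoints(cv2.minAreaRect(wh)); print("white",[onz(c,p,78).round(1).tolist() for p in bx])
print("tabc",[onz(c,p,58).round(1).tolist() for p in cv2.boxPoints(cv2.minAreaRect(tab))])
im,c=L("w_rest")
g=blob(im,(55,60,20),(95,255,255),(245,60,330,195))
ap=cv2.approxPolyDP(g,2.5,True)[:,0]; print(ap.tolist(),cv2.minAreaRect(g))
m=np.hstack([cv2.resize(im[60:195,240:340],(400,540),interpolation=cv2.INTER_CUBIC),cv2.resize(L("w_dock")[0][5:240,215:330],(264,540))]); cv2.imwrite("pics/r1.png",m)
E
```

```text
tabrect ((274.0, 215.0), (36.0, 38.0), 90.0) wh ((272.7187194824219, 91.43562316894531), (127.9144058227539, 53.009395599365234), 88.85424041748047) (250, 26, 44, 11)
tab [442.36949632 256.85904011  58.        ] stripe [644.25828418 217.73754818  78.        ] yaw -0.19140522970771934
white [[652.6, 244.3, 78.0], [642.6, 189.9, 78.0], [511.1, 211.9, 78.0], [521.9, 270.9, 78.0]]
tabc [[469.3, 274.9, 58.0], [460.1, 229.6, 58.0], [414.7, 238.3, 58.0], [424.2, 284.9, 58.0]]
[[271, 77], [274, 147], [262, 150], [264, 183], [319, 182], [320, 148], [307, 146], [309, 76]] ((290.9999694824219, 129.49998474121094), (57.99999237060547, 106.99998474121094), -0.0)
```

View pics/r1.png

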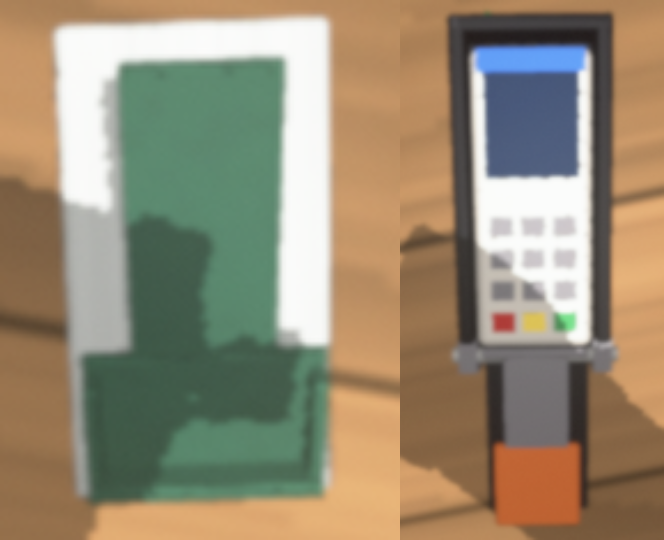

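```bash
python3 - <<'E'
from m import *
im,c=L("w_rest")
s=np.sin(.5)
U=[onz(c,p,35+130*s) for p in((270.5,76),(310,75.5))]; J=[onz(c,p,35+40*s) for p in((273.3,147.5),(308,146.5))]
W=[onz(c,p,35+40*s) for p in((261.5,148.5),(320.5,147.5))]
Lo=[onz(c,p,35+12*np.cos(.5)-2) for p in((263.5,184),(320,183))]
for n,q in zip("UJWL",(U,J,W,Lo)): print(n,np.round(q,1).tolist(),np.linalg.norm(q[0]-q[1]),((q[0]+q[1])/2).round(1))
u,j=sum(U)/2,sum(J)/2; d=u-j; print("yaw",np.arctan2(d[1],d[0]),"len",np.linalg.norm(d), "perp yaw",[np.arctan2(*(q[0]-q[1])[1::-1])-np.pi/2 for q in(U,J,W,Lo)])
yw=np.arctan2(d[1],d[0]); e=np.array([np.cos(yw),np.sin(yw),0])
print("origin from U",u-e*130*np.cos(.5),"J",j-e*40*np.cos(.5))
# top camera second opinion
ct=camera_info("top"); print("top U mid",onz(ct,(300+(138+198)/2*.25-0,130+88*.25),97.3),"J",onz(ct,(300+(148+205-0)/2*.25-0,130+203*.25),54.2)) if 0 else None
E
```

```text
U [[656.4, -175.6, 97.3], [663.7, -215.4, 97.3]] 40.50760932565715 [ 660.1 -195.5   97.3]
J [[580.9, -190.7, 54.2], [589.0, -231.1, 54.2]] 41.23754360219234 [ 585.  -210.9   54.2]
W [[577.4, -177.1, 54.2], [590.4, -246.0, 54.2]] 70.1577154421701 [ 583.9 -211.5   54.2]
L [[533.3, -186.2, 43.5], [546.4, -255.4, 43.5]] 70.47107133918529 [ 539.9 -220.8   43.5]
yaw 0.20224487539669364 len 87.97415221314138 perp yaw [np.float64(0.1819787051078745), np.float64(0.19810210980955545), np.float64(0.1863425733116435), np.float64(0.1872716221353221)]
origin from U [ 548.31914737 -218.44321227   97.32532002] J [ 550.5883632  -217.9779136    54.17702154]
```

Fits agree. The dock pivot is about (511.1,243.6) with yaw -0.19, and the rest origin about (549.5,-218.3,35) with yaw 0.192. Pressing the tab next.

```bash
cat >> h.py <<'E'
DY=-0.19; P=np.array([511.1,243.6,58.]); RY=0.192; RO=np.array([549.5,-218.3,35.])
RD=R.from_euler('z',DY); 
def slope(yaw,a=0.5): return R.from_euler('z',yaw)*R.from_euler('y',-a)   # frame x up slope
TOOL=R.from_euler('x',np.pi)
E
python3 - <<'E'
from h import *
command_gripper(0.0,40)
t=P+RD.apply([-71,0,0]); q=down(DY).as_quat()
reach([t[0],t[1],130],q)
line_to([t[0],t[1],95],v=100); dwell(.2)
print(line_to([t[0],t[1],70],v=25,threshold=3),current_position(),current_ft_force())
z0=current_position()[2]
print(line_to([t[0],t[1],z0-36],v=30,threshold=28),current_position(),z0,current_ft_force())
dwell(.3); cv2.imwrite("pics/s_press.png",capture("scene"))
p=current_position(); line_to([p[0],p[1],200],v=150)
reach([480,250,330],down(DY).as_quat()); dwell(.2)
a=capture("wrist"); b=capture("scene")
cv2.imwrite("pics/p1.png",np.hstack([cv2.resize(a,(400,300)),cv2.resize(b[150:270,300:460],(400,300))])); print(current_clock())
E
```

```text
True [441.21974339 256.89903102  78.93211172] [ 0.05547227 -0.12658921 -0.0956973 ]
True [442.19145342 257.29751963  45.65108822] 78.93211172119656 [-4.43877767 -1.72191116 24.48854862]
11.5667
```

View pics/p1.png

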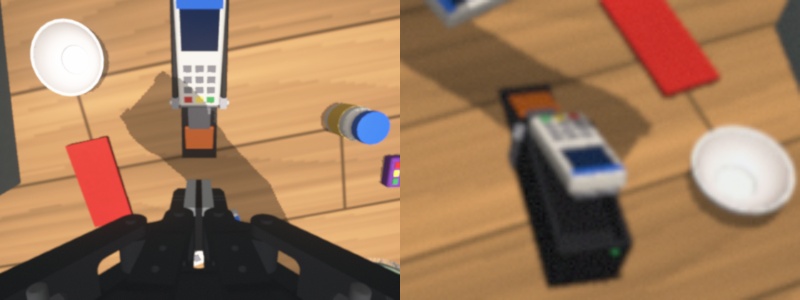

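The picture shows the cradle tipped up with the terminal still lying in it (right panel, about (575,150)), and the tab down. Now grip it and check.

```bash
python3 - <<'E'
from h import *
command_gripper(1.0)
F=slope(DY); q=(F*TOOL).as_quat(); at=lambda x,z: P+F.apply([x,0,z])
reach(at(90,110),q)
print(line_to(at(90,9),v=120,threshold=8),current_position()-at(90,9))
command_gripper(0.0,35); print(current_width(),current_finger_force(),current_ft_force())
line_to(at(92,35),v=60); p=current_position()
line_to([p[0],p[1],p[2]+150],v=200); dwell(.2)
print(current_width(),current_finger_force(),current_clock())
cv2.imwrite("pics/s_grip.png",capture("scene")); w=capture("wrist")
s=cv2.imread("pics/s_grip.png")
cv2.imwrite("pics/g1.png",np.hstack([cv2.resize(w,(400,300)),cv2.resize(s[90:270,280:520],(400,300))]))
E
```

```text
Traceback (most recent call last):
cell.Unreachable: the arm cannot follow that straight line within its joint ranges
```

```bash
python3 - <<'E'
from h import *
f=lambda j: None if j is None else np.round(j,2).tolist()
print(f(current_joints()))
for a in(.5,.4,.3,.2,0):
  for flip in(0,np.pi):
    for n,o,y,x in(("dock",P,DY,90),("rest",RO,RY,83)):
        F=slope(y); q=(slope(y,a)*TOOL*R.from_euler('z',flip)).as_quat()
        print(a,round(flip),n,[f(ik(o+F.apply([x,0,z]),q)) for z in(9,60)])
E
```

```text
[-1.31, 0.57, 0.81, 2.1, -0.14, 0.28, -2.29]
0.5 0 dock [[-1.18, 0.81, 0.78, 2.06, -1.06, 0.18, -1.41], [-1.18, 0.65, 0.7, 2.08, -0.17, 0.19, -2.26]]
0.5 0 rest [[0.86, 0.79, -0.71, 1.97, 1.22, 0.22, -2.13], [0.55, 0.6, -0.24, 2.02, -0.85, 0.17, -0.18]]
0.5 3 dock [[-0.16, 0.71, -0.66, 2.01, 1.46, 0.77, -0.48], [-0.05, 0.67, -0.87, 2.03, 1.39, 0.89, -0.43]]
0.5 3 rest [[1.07, 0.97, -1.08, 1.95, 1.46, 0.52, 0.91], [1.21, 0.99, -1.28, 1.99, 1.4, 0.67, 0.99]]
0.4 0 dock [[-0.98, 0.7, 0.52, 1.99, -0.2, 0.23, -2.18], [-1.08, 0.62, 0.61, 2.02, -0.18, 0.31, -2.21]]
0.4 0 rest [[0.84, 0.8, -0.74, 1.9, 0.97, 0.37, -1.89], [1.03, 0.8, -1.0, 1.93, 1.04, 0.53, -1.93]]
0.4 3 dock [[0.12, 0.88, -1.07, 1.94, 1.44, 1.04, -0.32], [0.11, 0.76, -1.07, 1.96, 1.32, 1.01, -0.29]]
0.4 3 rest [[1.12, 1.11, -1.28, 1.89, 1.41, 0.83, 1.02], [1.17, 0.98, -1.28, 1.93, 1.27, 0.78, 1.08]]
0.3 0 dock [[-0.88, 0.69, 0.44, 1.93, -0.2, 0.36, -2.14], [-0.97, 0.6, 0.52, 1.96, -0.19, 0.43, -2.16]]
0.3 0 rest [[0.72, 0.77, -0.62, 1.84, 0.68, 0.44, -1.66], [0.81, 0.69, -0.7, 1.88, 0.63, 0.5, -1.62]]
0.3 3 dock [[0.23, 1.03
[... 293 characters left out ...]
[[0.55, 0.74, -0.41, 1.78, 0.39, 0.51, -1.44], [0.59, 0.65, -0.43, 1.82, 0.32, 0.56, -1.37]]
0.2 3 dock [[0.24, 1.04, -1.28, 1.8, 1.3, 1.21, -0.08], [0.24, 0.92, -1.28, 1.83, 1.18, 1.19, -0.07]]
0.2 3 rest [[1.03, 1.11, -1.28, 1.76, 1.24, 1.05, 1.14], [1.07, 1.0, -1.28, 1.79, 1.12, 1.02, 1.19]]
0 0 dock [[-0.59, 0.71, 0.19, 1.71, -0.18, 0.74, -2.08], [-0.66, 0.63, 0.25, 1.74, -0.2, 0.79, -2.08]]
0 0 rest [[0.29, 0.77, -0.09, 1.64, 0.09, 0.74, -1.23], [0.27, 0.68, -0.03, 1.69, 0.03, 0.78, -1.16]]
0 3 dock [[0.26, 1.08, -1.28, 1.66, 1.08, 1.27, 0.12], [0.25, 0.97, -1.28, 1.69, 0.98, 1.26, 0.13]]
0 3 rest [[0.93, 1.15, -1.28, 1.61, 1.14, 1.29, 1.21], [0.97, 1.05, -1.28, 1.65, 1.05, 1.28, 1.24]]
```

Full tilt is at a joint limit, so I'll grip with a tool tilt of 0.25 at both places. The relative angle is then the same for both, so the placing still matches.

```bash
python3 - <<'E'
from h import *
F=slope(DY); q=(slope(DY,.25)*TOOL).as_quat(); at=lambda x,z: P+F.apply([x,0,z])
t=at(90,9); back=slope(DY,.25).apply([0,0,90])
print(current_position().round(), current_width())
reach(t+back,q)
print(line_to(t,v=120,threshold=8),current_position()-t)
command_gripper(0.0,35); print(current_width(),current_finger_force(),current_ft_force())
line_to(at(92,35),v=60); p=current_position()
line_to([p[0],p[1],p[2]+130],v=200); dwell(.2)
print(current_width(),current_finger_force(),current_clock())
s=capture("scene"); w=capture("wrist")
cv2.imwrite("pics/g1.png",np.hstack([cv2.resize(w,(400,300)),cv2.resize(s[90:270,280:520],(400,300))]))
E
```

```text
[537. 239. 198.] 0.9998797320019732
False [0.0923752  0.17741174 0.5489998 ]
0.6498334050406953 43.12184393405914 [-1.00873948 -0.22433399  4.98385135]
0.6516898852152507 42.60439217090607 16.9583
```

View pics/g1.png

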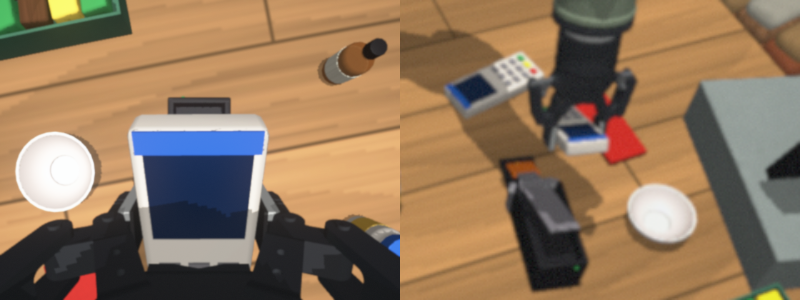

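The terminal is held squarely, head end outward (stripe at (200,143) in the left panel), and the cradle stays up. Now placing it.

```bash
python3 - <<'E'
from h import *
F=slope(RY); q=(slope(RY,.25)*TOOL).as_quat(); at=lambda x,z: RO+F.apply([x,0,z])
rel=lambda: F.inv().apply(current_position()-RO).round(2)
p=current_position(); 
reach([p[0]-40,0,280],(slope(0,.25)*TOOL).as_quat())
reach(at(91,90),q); line_to(at(90,25),v=120); dwell(.3)
print(line_to(at(90,8.5),v=25,threshold=4),rel(),current_ft_force())
z=rel()[2]; x=rel()[0]
if z<12: z+=.5
print(line_to(at(78,z),v=25,threshold=5),rel(),current_ft_force(),current_finger_force())
dwell(.2);s=capture("scene"); w=capture("wrist"); print(current_clock())
cv2.imwrite("pics/l1.png",np.hstack([cv2.resize(w,(400,300)),cv2.resize(s[210:330,140:300],(400,300),interpolation=cv2.INTER_CUBIC)]))
E
```

```text
True [8.981e+01 8.000e-02 9.790e+00] [-1.33872104  0.27632019  6.5906357 ]
True [85.02  0.09  9.79] [-5.40887727 -0.93481394  2.27794312] 43.47735285758972
21.1917
```

View pics/l1.png

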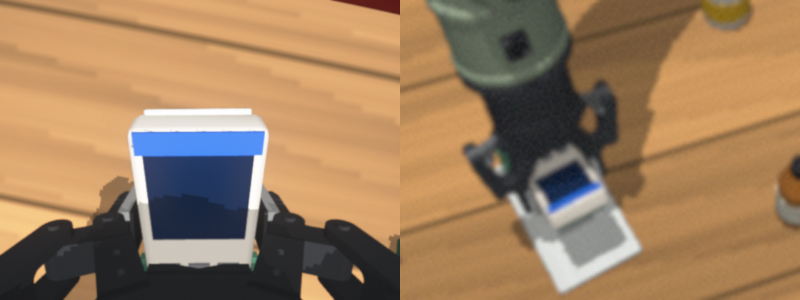

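The terminal is on the plate, head end uppermost (right panel, about (570,185)). I'll re-read the force to see whether it is against the lip.

```bash
python3 - <<'E'
from h import *
F=slope(RY); at=lambda x,z: RO+F.apply([x,0,z])
rel=lambda: F.inv().apply(current_position()-RO).round(2)
print("slope-frame force",F.inv().apply(current_ft_force()),rel())
r=line_to(at(78,rel()[2]),v=15,threshold=6); dwell(.15)
print(r,rel(),F.inv().apply(current_ft_force()))
E
```

```text
slope-frame force [-4.75115119 -0.93077283  5.97567292] [85.05  0.09  9.81]
True [8.488e+01 8.000e-02 9.770e+00] [1.12518963 0.67551818 5.78115157]
```

```bash
python3 - <<'E'
from h import *
F=slope(RY); at=lambda x,z: RO+F.apply([x,0,z])
rel=lambda: F.inv().apply(current_position()-RO).round(2)
fs=lambda: F.inv().apply(current_ft_force()).round(2)
line_to(at(rel()[0]+.5,rel()[2]+1.2),v=15); dwell(.2); print(rel(),fs())
r=line_to(at(78,rel()[2]),v=15,threshold=6); print(r,rel()); dwell(.15); print(rel(),fs())
E
```

```text
[8.526e+01 7.000e-02 1.087e+01] [ 0.08  0.47 -1.31]
True [83.93  0.09 10.7 ]
[83.89  0.18 10.56] [ 5.03 -1.14  1.01]
```

Now there is a clear +5 N from the lip at x = 83.9, which fits the seated position. Let go, back off and look.

```bash
python3 - <<'E'
from h import *
command_gripper(1.0); dwell(.2)
p=current_position(); b=slope(RY,.25).apply([0,0,1])
line_to(p+b*120,v=120)
reach([520,-200,350],down(RY).as_quat()); dwell(.2)
import json
c=camera_info("wrist"); w=capture("wrist"); cv2.imwrite("pics/w_fin.png",w)
json.dump({k:np.array(v).tolist() for k,v in c.items()},open("pics/w_fin.json","w"))
s=capture("scene"); cv2.imwrite("pics/f1.png",np.hstack([cv2.resize(w[0:270,120:480],(400,300)),cv2.resize(s[210:330,140:300],(400,300),interpolation=cv2.INTER_CUBIC)]))
# predicted pixels of seated terminal's top-face corners and rest features
F=slope(RY);E=np.array(c["extrinsics"]);K=np.array([[c["fx"],0,c["cx"]],[0,c["fy"],c["cy"]],[0,0,1]])
X=RO+F.apply([[136,28,20],[136,-28,20],[0,-28,20],[0,28,20]]); r=E[:3,:3].T
px=cv2.projectPoints(X,cv2.Rodrigues(r)[0],-r@E[:3,3],K,np.array(c["D"]))[0][:,0]
print("full",px.round(),"crop",((px-[120,0])/.9).round().tolist(),current_clock())
E
```

```text
full [[274.  27.]
 [338.  27.]
 [325. 155.]
 [275. 155.]] crop [[171.0, 30.0], [242.0, 30.0], [228.0, 173.0], [172.0, 173.0]] 25.2333
```

View pics/f1.png

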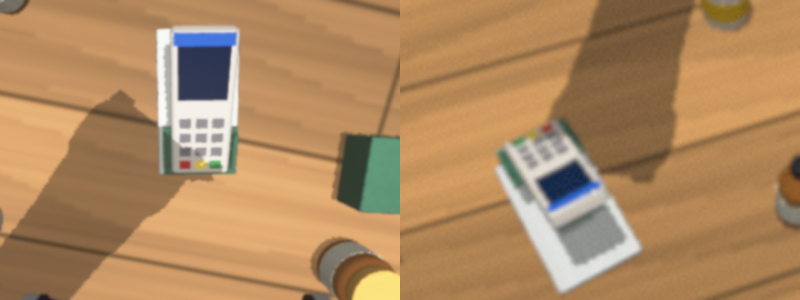

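The terminal is seated straight between the cheeks against the lip, with its head corners at about (172,30) and (238,30), as predicted. Now push the cradle down.

```bash
python3 - <<'E'
from h import *
command_gripper(0.0,40)
t=P+RD.apply([115,0,0]); q=down(DY).as_quat()
reach([500,0,330],down(0).as_quat())
reach([t[0],t[1],215],q); line_to([t[0],t[1],175],v=100); dwell(.2)
print(line_to([t[0],t[1],78.5],v=50,threshold=28),current_position(),current_ft_force())
dwell(.3); p=current_position()
line_to([p[0],p[1],220],v=150); reach([500,200,360],q); dwell(.3)
w=capture("wrist"); s=capture("scene"); print(current_clock())
cv2.imwrite("pics/d1.png",np.hstack([cv2.resize(s,(400,300)),cv2.resize(s[150:270,300:460],(400,300),interpolation=cv2.INTER_CUBIC)]))
E
```

```text
False [624.17724613 221.87754433  79.64539942] [-4.42389078 -1.33253632 19.12368905]
33.3083
```

View pics/d1.png

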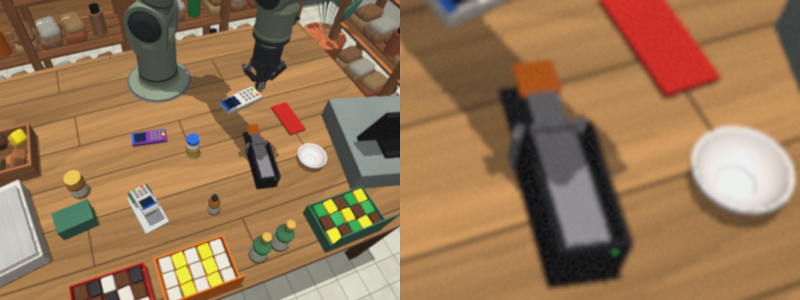

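The cradle is flat, the tab is back up at (537,78), the terminal is still on the stand and the robot is clear.

```bash
python3 -c "
from cell import *
print(sign_off())"
```

```text
the job is handed in; nothing more can be done
None
```

The job is done and handed in at about 33 s of the 70 s allowed, though the hand-in call returned no verdict: the terminal lies on the green stand against the lip, screen up and head end uppermost, the dock's cradle is pushed back flat, and the other goods look unmoved in the last picture.

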